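# Push the row of spacer blocks home and swing the keeper shut

### The job

With closed fingertips, gently push the row of four aluminium spacer blocks along the rail from its tail, as one train with no gaps opening, until the leading block is fully home against the end stop and the row is tight. Then push the keeper, which has an upright pin to push against, round behind the row until it is fully closed across the channel. Do not grip, lift or tip anything, and leave the other things on the bench where they are.

Things in the scene. Friction and masses are not known exactly. Their poses are not given: they have to be found in the camera images.
- rail: Steel rail bolted to the bench: base 300 x 92 mm, 10 mm thick, with two low guides (tops 20 mm above the bench) forming a straight channel 43 mm wide, floor 10 mm above the bench. Origin on the bench on the channel's centre line; x along the channel to the end stop, y left of that, z up. Base spans x -0.155 to 0.145 m; dark end-stop plate at +x, other end open.
- rail_stop (a point): Centre of the end stop's inner face, 28 mm above the bench, at rail x = 0.130 m; the plate is 70 mm wide, its top 50 mm above the bench. Its x axis points along the rail, away from the blocks.
- tail_home (a point): Where the tail face of the row stands when all four blocks are home: rail x = -0.030 m, on the centre line, on the channel floor (10 mm above the bench). A lug 36 mm high at rail x = -0.027, y = 0.039 m is where the closed keeper comes to rest.
- block1: The leading one (nearest the end stop) of four identical bare aluminium spacer blocks in a touching row in the channel: 40 mm along the rail, 40 mm wide, 36 mm high, about 0.15 kg, a dark bore mark on top. Origin at the centre of the underside, on the channel floor 10 mm above the bench (top at 46 mm); x axis towards the end stop. Fully home the origin lies at rail x = 0.110 m.
- block2: The second of four identical bare aluminium spacer blocks in a touching row in the channel: 40 mm along the rail, 40 mm wide, 36 mm high, about 0.15 kg, a dark bore mark on top. Origin at the centre of the underside, on the channel floor 10 mm above the bench (top at 46 mm); x axis towards the end stop. Fully home the origin lies at rail x = 0.070 m.
- block3: The third of four identical bare aluminium spacer blocks in a touching row in the channel: 40 mm along the rail, 40 mm wide, 36 mm high, about 0.15 kg, a dark bore mark on top. Origin at the centre of the underside, on the channel floor 10 mm above the bench (top at 46 mm); x axis towards the end stop. Fully home the origin lies at rail x = 0.030 m.
- block4: The tail one (farthest from the stop, to be pushed) of four identical bare aluminium spacer blocks in a touching row in the channel: 40 mm along the rail, 40 mm wide, 36 mm high, about 0.15 kg, a dark bore mark on top. Origin at the centre of the underside, on the channel floor 10 mm above the bench (top at 46 mm); x axis towards the end stop. Fully home the origin lies at rail x = -0.010 m.
- keeper (a joint): Angle of the keeper bar, rad. 0 = fully open, swung out from its pivot's side of the rail; it grows clockwise seen from above, past the rail's open end, over the channel; 2.618 = fully closed on its stop, square across the channel 4 mm behind a row that is home. The bar points from the pivot at (4.189 - value) rad in the rail's frame, counted from x towards y.
- keeper_pivot (a point): Axis of the keeper's upright pivot, on the bar's underside, at rail x = -0.041, y = -0.038 m. The keeper is a flat aluminium bar 14 mm wide, from 26 to 36 mm above the bench: it clears the guides but not the blocks. It stays where it is left (light friction: 1 N at the pin moves it).
- keeper_pin (a point): Top centre of the upright steel pin at the keeper's free end, 75 mm from the pivot axis: 12 mm diameter, rising 36 mm from the bar's top to 72 mm above the bench.
- stub: Bystander: upright steel bar stub, 28 mm diameter, 55 mm high, beside the rail. Origin at the centre of its underside.
- collar: Bystander: dark steel ring, 38 mm outside diameter, 14 mm high, lying beside the rail. Origin at the centre of its underside.
- nut: Bystander: loose steel hexagon nut, 25 mm over the corners, 11 mm high, beside the rail on the keeper-free side. Origin at the centre of its underside.
- screwdriver: Bystander: screwdriver with a blue handle lying on the bench.
- spanner: Bystander: steel spanner lying on the bench.
- carton: Bystander: small blue carton of drills, 75 x 120 x 50 mm. Origin at the centre of its underside.
- pen: Bystander: blue pen, 130 mm long, lying on the white notepad.
Things that resemble listed ones, but are neither listed nor needed, are in the scene too. Leave any brown look-alike of the block2 alone. What is shaped like the block1 but orange is not meant.

How it is judged (in metres and radians):
On the way, in this order (a step that is already met when the one before it is completed fails the run):
1. the whole row is home against the end stop and tight, with the keeper still open (x of block1 in the frame of rail above 0.107 m and x of block2 in the frame of rail above 0.0667 m and x of block3 in the frame of rail above 0.0264 m and x of block4 in the frame of rail above -0.0139 m and value of joint keeper below 1.2 rad), for 0.2 s.
2. the keeper is closed behind the row (value of joint keeper above 2.52 rad), for 0.2 s.
At the end, for the whole second after the job is handed in: All four blocks sit flat in the channel, at rest, each within 3 to 4 mm of its home place (leading block against the end stop, row tight), and the keeper is within 0.1 rad of fully closed (x of block1 in the frame of rail above 0.107 m and x of block2 in the frame of rail above 0.0667 m and x of block3 in the frame of rail above 0.0264 m and x of block4 in the frame of rail above -0.0139 m and linear speed of each of block1, block2, block3, block4 below 0.01 m/s and height (world z) of each of block1, block2, block3, block4 below 0.013 m and angle between each of block1, block2, block3, block4's own z axis and vertical below 0.06 rad and value of joint keeper above 2.52 rad); the robot touches nothing.
It fails at once if a block is lifted more than 8 mm off the channel floor or tipped (height (world z) of any of block1, block2, block3, block4 above 0.018 m or angle between any of block1, block2, block3, block4's own z axis and vertical above 0.3 rad).
It fails at once if a gap of more than 10 mm opens between neighbouring blocks (distance between block1 and block2 above 0.05 m or distance between block2 and block3 above 0.05 m or distance between block3 and block4 above 0.05 m).
It fails at once if a block or the keeper's pin is gripped (the grasp point between the fingers lies inside it) ((x of the grasp point in the frame of block1 between -0.017 and 0.017 m and y of the grasp point in the frame of block1 between -0.017 and 0.017 m and z of the grasp point in the frame of block1 below 0.034 m) or (x of the grasp point in the frame of block2 between -0.017 and 0.017 m and y of the grasp point in the frame of block2 between -0.017 and 0.017 m and z of the grasp point in the frame of block2 below 0.034 m) or (x of the grasp point in the frame of block3 between -0.017 and 0.017 m and y of the grasp point in the frame of block3 between -0.017 and 0.017 m and z of the grasp point in the frame of block3 below 0.034 m) or (x of the grasp point in the frame of block4 between -0.017 and 0.017 m and y of the grasp point in the frame of block4 between -0.017 and 0.017 m and z of the grasp point in the frame of block4 below 0.034 m) or (x of the grasp point in the frame of keeper_pin between -0.004 and 0.004 m and y of the grasp point in the frame of keeper_pin between -0.004 and 0.004 m and z of the grasp point in the frame of keeper_pin below -0.003 m)).
It fails at once if a block other than the tail one is pushed by the fingers with more than 8 N, or the tail block or the keeper is rammed with more than 60 N (contact force between the fingers and block1 above 8 N or contact force between the fingers and block2 above 8 N or contact force between the fingers and block3 above 8 N or contact force between the fingers and block4 above 60 N or contact force between the fingers and keeper above 60 N).
It fails at once if another thing on the bench is moved by more than 20 mm (distance of any of stub, collar, nut, screwdriver, spanner, carton, pen from where it was at the start of the episode above 0.02 m).
It also fails if it takes over 64 s, if anything falls off the work surface, if the arm or the gripper's body presses on something with over 40 N, if the wrist force passes 120 N, or if a joint passes its speed limit or range.

### The arm

A 6-joint arm with a two-finger parallel gripper is mounted at the origin on the work surface. World frame = base frame: x ahead of the robot, y to its left, z up, the work surface at z = 0. Lengths are in mm, angles in rad, forces in N, time in s.
With the tool pointing down it reaches from about 325 to 750 mm from the base axis. Payload 7.6 kg.
Tool frame: the origin (TCP) lies at the centre of the arm's flange, where the gripper is bolted on; the fingertips stand 173 mm ahead of it and the grasp point (between the pads) lies 155 mm ahead of it; z points along the fingers, x is the direction in which the jaws open and shut, and the axes are right-handed (so a half turn about z gives the same grasp; the last joint's range is limited). The gripper opens to 85 mm and grips with 20 to 120 N. Pads are 22 mm wide; open, the fingers measure 114 mm over their backs; the gripper's body (76 mm by 85 mm) begins 54 mm behind the grasp point. The pads swing forward as they close: fully open they stand 13 mm farther back than shut.
Start: joints at [1.048, 0.052, 1.401, -0, 1.689, -0.07], TCP at [229.659, 472.108, 404.723] pointing down, gripper open.
Joint ranges: [-2.9, 2.9], [-0.91, 2.17], [0.12, 2.37], [-1.06, 4.2], [0.26, 2.73], [-2.93, 2.93]. Speed limits (rad/s): [2.57, 2.57, 3.01, 3.14, 3.14, 3.14].

### API

Orientations are given as a unit quaternion [x, y, z, w].
In Python, from rig import robot, vision gives the robot as it stands.
- The arm moves only by the tool play_rows, never from a script. Its argument "commands" is a list of rows, each a list of 7 numbers: the turn, a rotation vector about the tool's x, y, z in degrees, then the shift along the tool's x, y, z in m, then the opening, from 0 (shut) to 1 (fully open). A call has 1 to 10 rows; each row shifts and turns the commanded pose from where the row before left it, along the tool's axes as they then stand; what a row does not reach is not made up. A row lasts 1/8 s, in which the tool goes at most 62.5 mm and 10.7 degrees, less where a joint would pass 70% of its speed; a pose out of reach is approached as far as the arm can. A call is refused whole if a number of a shift passes 0.0625 or a number of a turn 10.7, either way. A call with a gripper value outside its range is refused whole. The fingers move at their own pace and stop on an object; the grip force is fixed at half the most. Time passes only in rows, so rows that do not move let the fingers close. It gives the time, the measured TCP pose, the force and the opening at its end, in the units of the state.
- robot.get_obs(): the state, without advancing time (a new reading comes with each control period).
- vision.get_image(name): name is "side" or "top" or "wrist"; returns a dict with "color" (400x640x3 uint8, blue, green, red), "K" (3x3 intrinsics, pixels), "eye" and "rotation" of the camera in the world. Camera axes: x right, y up, looking along -z (the intrinsics and any distortion apply to the point x, -y, -z); pixel columns grow to the right and rows downward; lengths in mm; the calibration is good to about 2 mm. A picture is of the moment at which its call begins. There is no depth.
- robot.hand_in(): hands the job in, once; it reports no verdict.
The state is a dict: "t": time; "joints": joint angles; "dq": joint speeds; "effort": joint torques, N m; "eef_pos": TCP position; "ee_rot": TCP orientation; "wrist_force": force on the tool from outside, world axes, zero at the start; "ft_torque": the same for the moment, N m; "finger_gap": opening from 0.0 (shut) to 1.0 (fully open).
Only numpy, scipy, OpenCV 4.12 (cv2) and the standard library are available. Lean on these libraries where they do the work, as an engineer would, in place of code of your own. Each camera call takes 0.05 s, during which the arm holds its last target. There are 200 camera calls.

## Working session

There is one attempt and no reset: what is moved stays moved. The work goes in short steps, Python scripts to look and compute and a tool call to move; the robot and the scene stay as the last step left them, time stands still between calls to the robot, and variables do not carry over. Pictures are saved under pics/ and viewed, about 8 in all and at most 12, crops included, and the job is handed in when it is done.

Besides the shell and the picture viewer there is one more tool, called after "Call:" as name([rows], argument=value, ...), one row to a line, values as JSON. play_rows: Moves the arm, as the interface text tells. Its arguments: {"type":"object","properties":{"commands":{"type":"array","items":{"type":"array","items":{"type":"number"}}}},"required":["commands"]}

```bash
ls; mkdir -p pics; cat > h.py <<'E'
import numpy as np, cv2
from rig import robot, vision
def snap(n,f):
    i=vision.get_image(n); cv2.imwrite('pics/'+f,i['color']); np.savez('pics/'+f+'.npz',K=i['K'],eye=i['eye'],R=i['rotation'],**{k:v for k,v in i.items() if k=='distortion'}); return i
def load(f): return np.load('pics/'+f+'.npz')
def ray(c,uv):
    K=c['K']; d=np.array([(uv[0]-K[0,2])/K[0,0],-(uv[1]-K[1,2])/K[1,1],-1.]); return np.array(c['R'])@d
def at(c,uv,z):
    d=ray(c,uv); e=np.array(c['eye']); return e+d*(z-e[2])/d[2]
def proj(c,p):
    q=np.array(c['R']).T@(np.asarray(p,float)-c['eye']); K=c['K']; return np.array([K[0,2]-K[0,0]*q[0]/q[2],K[1,2]+K[1,1]*q[1]/q[2]])
def tri(c1,u1,c2,u2):
    a,b=ray(c1,u1),ray(c2,u2); e1,e2=np.array(c1['eye']),np.array(c2['eye'])
    s=np.linalg.lstsq(np.c_[a,-b],e2-e1,rcond=None)[0]; p,q=e1+a*s[0],e2+b*s[1]; return (p+q)/2,np.linalg.norm(p-q)
E
python3 - <<'E'
from h import *
for n in('top','side'):
    i=snap(n,n+'0.png'); print(n,i.keys(),i['K'],i['eye'],i['rotation'])
print(robot.get_obs())
E
```

```text
pics
top dict_keys(['color', 'K', 'eye', 'rotation']) [[384.85232883   0.         319.59497997]
 [  0.         384.85232883 194.28513499]
 [  0.           0.           1.        ]] [ 332.15904767  -25.51393602 1114.5146895 ] [-0.05991234  0.07246733  0.71086465 -0.69701539]
side dict_keys(['color', 'K', 'eye', 'rotation']) [[374.30425087   0.         317.30433554]
 [  0.         374.30425087 198.08830414]
 [  0.           0.           1.        ]] [ 379.69791599 -859.35162238  572.0723632 ] [ 0.49406826 -0.04958224 -0.0846929   0.86386647]
{'t': 0.1, 'joints': array([ 1.04768841e+00,  5.27758773e-02,  1.40158445e+00, -8.69851824e-06,
        1.68861178e+00, -7.03071791e-02]), 'dq': array([-8.59891341e-05, -1.92103533e-04, -3.91947988e-03,  3.47308393e-05,
       -1.26285548e-03,  7.45796607e-04]), 'effort': array([ 1.52929624e-03, -3.82581818e+01, -3.60986209e+01, -8.04614069e-05,
        4.76155183e-03,  2.98440773e-05]), 'eef_pos': array([229.65334099, 472.08350414, 403.97494589]), 'ee_rot': array([ 8.47787111e-01,  5.30336250e-01, -6.06969075e-04,  3.27622043e-04]), 'wrist_force': array([-0.18365965, -0.85488852, -0.95757743]), 'ft_torque': array([ 0.04122043, -0.04553932, -0.02503315]), 'finger_gap': 1.0007863069659428}
```

Rotation is a quaternion; I'll convert it on loading.

```bash
sed -i "s/^import numpy.*/import numpy as np, cv2\nfrom scipy.spatial.transform import Rotation as Ro/; s/R=i\['rotation'\],.*); return i/R=Ro.from_quat(i['rotation']).as_matrix()); return i/" h.py
python3 - <<'E'
from h import *
for n in('top','side'): snap(n,n+'1.png')
E
cat h.py|head -8
```

```text
import numpy as np, cv2
from scipy.spatial.transform import Rotation as Ro
from rig import robot, vision
def snap(n,f):
    i=vision.get_image(n); cv2.imwrite('pics/'+f,i['color']); np.savez('pics/'+f+'.npz',K=i['K'],eye=i['eye'],R=Ro.from_quat(i['rotation']).as_matrix()); return i
def load(f): return np.load('pics/'+f+'.npz')
def ray(c,uv):
    K=c['K']; d=np.array([(uv[0]-K[0,2])/K[0,0],-(uv[1]-K[1,2])/K[1,1],-1.]); return np.array(c['R'])@d
```

View pics/top0.png

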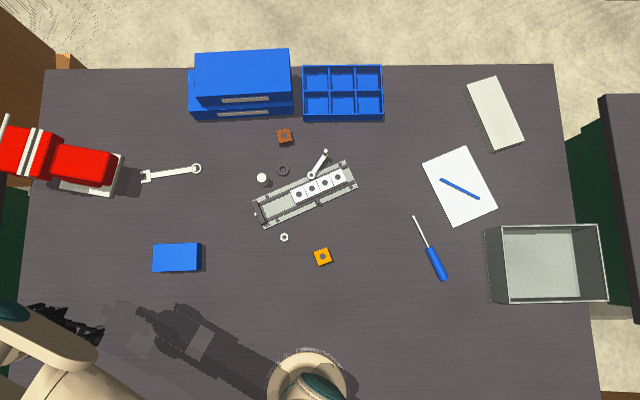

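View pics/side0.png

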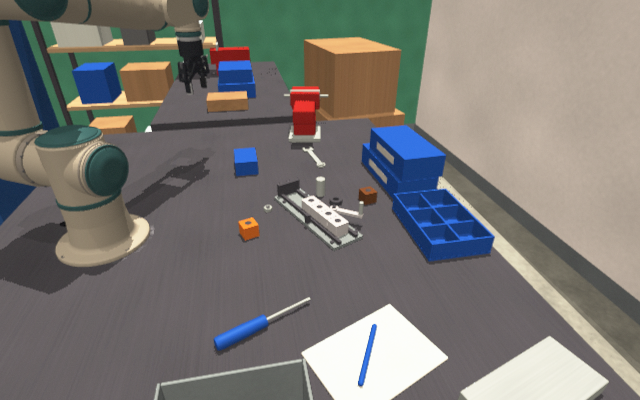

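Top: rail from the end stop (258,213) to the open end (355,175); the white row of four is at about (298,194)–(338,177), the keeper pivot at (311,176) and its pin at (325,152). The brown (285,136) and orange (322,257) cubes are look-alikes, both off the rail. In the side view the rail runs from the stop (288,187) to (345,240).

```bash
python3 - <<'E'
from h import *
a=cv2.imread('pics/top1.png')[135:245,240:370]; b=cv2.imread('pics/side1.png')[165:255,260:380]
a=cv2.resize(a,None,fx=6,fy=6,interpolation=cv2.INTER_CUBIC)[:600]
b=cv2.resize(b,None,fx=6.5,fy=6.5,interpolation=cv2.INTER_CUBIC)
cv2.imwrite('pics/ac.png',a);cv2.imwrite('pics/bc.png',b)
c=load('top1.png')
for u in [(262,213),(355,175),(298,194),(338,177),(311,176),(325,152)]: print(u,at(c,u,30))
E
```

```text
(262, 213) [486.69091965 117.40642472  30.        ]
(355, 175) [ 592.79296819 -150.95130445   30.        ]
(298, 194) [539.68726061  14.83014375  30.        ]
(338, 177) [ 587.69882715 -101.42385639   30.        ]
(311, 176) [592.03018474 -23.32145248  30.        ]
(325, 152) [663.54861302 -65.56128109  30.        ]
```

View pics/ac.png

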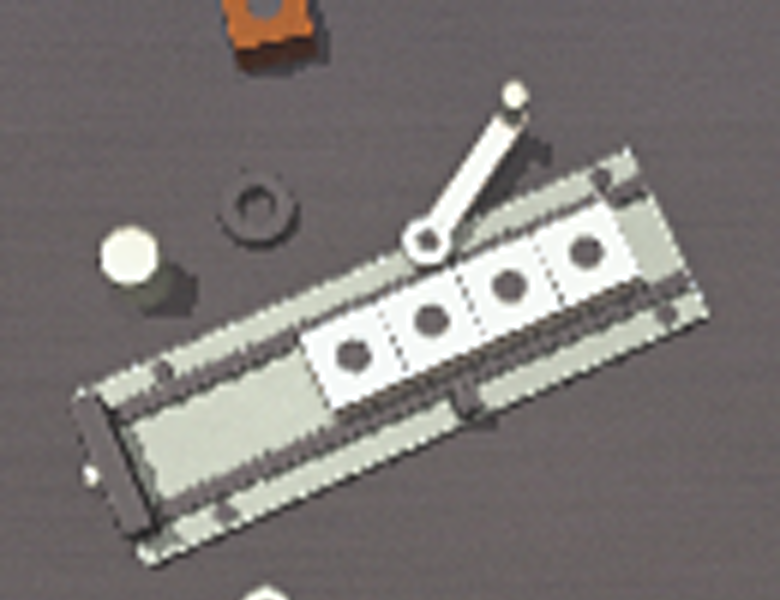

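View pics/bc.png

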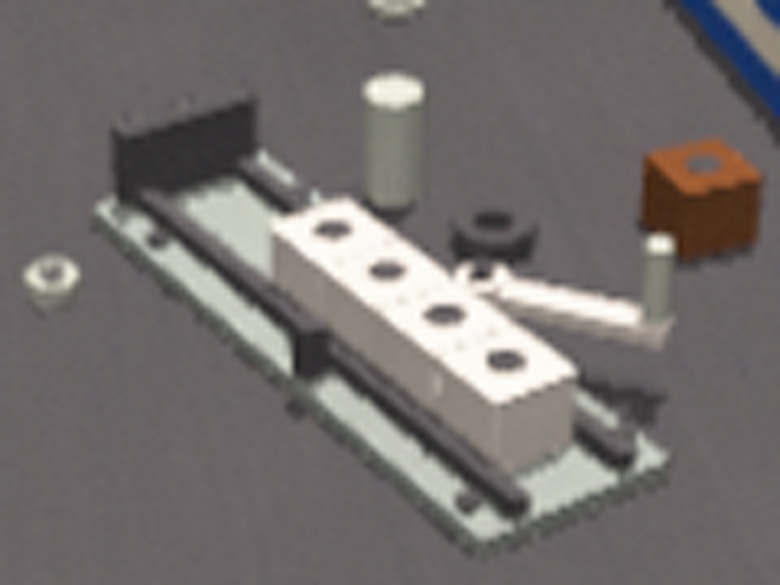

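Crops: bores on top at crop (355,356) … (586,252); in the side view the white row alone sits in the channel, and the brown and orange cubes are outside it. Pivot, pin and corners are clear in both, so I'll fit the rail pose jointly.

```bash
cat > fit.py <<'E'
from h import *
from scipy.optimize import least_squares
T,S=load('top1.png'),load('side1.png')
t=lambda x,y:np.array([(x+.5)/6-.5+240,(y+.5)/6-.5+135]); s=lambda x,y:np.array([(x+.5)/6.5-.5+260,(y+.5)/6.5-.5+165])
tb=[t(355,356),t(432,320),t(511,287),t(586,252)]; sb=[s(333,230),s(388,270),s(444,314),s(507,360)]
print('bores tri',[np.round(np.r_[tri(T,a,S,b)],1).tolist() if 0 else (tri(T,a,S,b)[0].round(1).tolist(),round(tri(T,a,S,b)[1],1)) for a,b in zip(tb,sb)])
print('pin tri',tri(T,t(515,93),S,s(659,242)),'pivot',tri(T,t(428,240),S,s(483,273)))
obs=[(T,t(85,392),(145,-46,10)),(T,t(150,565),(145,46,10)),(T,t(708,312),(-155,46,10)),(T,t(630,150),(-155,-46,10)),
(S,s(478,545),(-155,46,10)),(S,s(668,455),(-155,-46,10)),(T,t(428,240),(-41,-38,36)),(S,s(483,273),(-41,-38,36))]
def W(p,q):
    c,n=np.cos(p[2]),np.sin(p[2]); return np.array([p[0]+c*q[0]-n*q[1],p[1]+n*q[0]+c*q[1],q[2]])
def res(p):
    r=[proj(c,W(p,q))-u for c,u,q in obs]
    for k in range(4):
        for c,u in((T,tb[k]),(S,sb[k])): r.append(proj(c,W(p,(p[3]-40*k,p[5],46)))-u)
    a=4.189-p[4]
    for c,u in((T,t(515,93)),(S,s(659,242))): r.append(proj(c,W(p,(-41+75*np.cos(a),-38+75*np.sin(a),72)))-u)
    return np.ravel(r)
f=least_squares(res,[540,0,2,60,.2,0]);p=f.x
print(p.round(3),'rms',np.sqrt(np.mean(f.fun**2)),f.fun.reshape(-1,2).round(1).tolist())
np.save('p.npy',p)
for n,q in dict(stop=(130,0,28),row_tail=(p[3]-140,0,28),tail_home=(-30,0,10),lug=(-27,39,36)).items(): print(n,W(p,q).round(1))
for u,n,z in((t(130,255),'stub',55),(t(258,207),'collar',14),(t(265,600),'nut',11)): 
    w=at(T,u,z); d=w[:2]-p[:2]; c,m=np.cos(p[2]),np.sin(p[2]); print(n,w.round(),'rail',(c*d[0]+m*d[1]).round(),(-m*d[0]+c*d[1]).round())
E
python3 fit.py
```

```text
bores tri [([536.5, 12.2, 45.6], np.float64(0.8)), ([552.9, -24.4, 45.9], np.float64(1.1)), ([568.1, -62.1, 46.3], np.float64(1.1)), ([584.9, -98.2, 45.7], np.float64(0.7))]
pin tri (array([655.37255604, -65.18198085,  71.76800439]), np.float64(1.9520412193279948)) pivot (array([593.57829746, -23.12266241,  38.84296625]), np.float64(1.0071576881127846))
[ 5.42012e+02 -1.29300e+00  1.97600e+00  1.41930e+01  4.69000e-01
 -5.50000e-01] rms 0.5358219851452037 [[-2.0, 0.4], [-0.5, 0.4], [0.8, 0.6], [0.5, -0.0], [0.8, -0.7], [0.7, 0.4], [0.3, 0.6], [0.1, 1.0], [0.1, -0.0], [0.3, -0.1], [0.1, 0.3], [0.1, 0.0], [-0.2, 0.1], [0.3, -0.1], [0.1, 0.3], [-0.1, -0.1], [0.1, 0.3], [0.5, -0.1]]
stop [490.8 118.2  28. ]
row_tail [ 591.6 -116.9   28. ]
tail_home [553.8 -28.9  10. ]
lug [516.8 -41.5  36. ]
stub [585. 117.  55.] rail 92.0 -86.0
collar [618.  60.  14.] rail 26.0 -94.0
nut [426.  57.  11.] rail 100.0 83.0
```

The fit is consistent: bores at z ≈ 46, pin at z ≈ 72, rms 0.5 px. The rail is at (542,-1), yaw 113.2°, with block1 at rail x ≈ 14 mm and the keeper at ≈ 0.47 rad. I'll shut the fingers and turn to yaw ≈ 23° so the jaws lie across the rail.

Call:
play_rows([
  [0,0,10.2,0,0,0,0],
  [0,0,10.2,0,0,0,0],
  [0,0,10.2,0,0,0,0],
  [0,0,10.2,0,0,0,0],
  [0,0,0,0,0,0,0],
])

```text
t: 0.82
eef_pos: [229.7, 472.1, 404.5]
ee_rot: [0.979, 0.202, -0.0, 0.0]
wrist_force: [-0.0, 0.6, 0.8]
finger_gap: -0.002
```

```bash
cat > go.py <<'E'
import sys; from h import *
p=np.load('p.npy')
def where():
    o=robot.get_obs(); M=Ro.from_quat(o['ee_rot']).as_matrix(); d=o['eef_pos'][:2]-p[:2]; c,n=np.cos(p[2]),np.sin(p[2])
    print('t',round(o['t'],2),'rail xy',(c*d[0]+n*d[1]).round(1),(-n*d[0]+c*d[1]).round(1),'tip z',(o['eef_pos'][2]-173).round(1),'yaw',np.degrees(np.arctan2(M[1,0],M[0,0])).round(2),'tilt',M[:2,2].round(4),'F',o['wrist_force'].round(1),'gap',round(o['finger_gap'],3),'j6',o['joints'][5].round(2))
    return o,M
if __name__=='__main__':
    o,M=where()
    if len(sys.argv)>3:
        x,y,z=map(float,sys.argv[1:4]); c,n=np.cos(p[2]),np.sin(p[2])
        w=np.array([p[0]+c*x-n*y,p[1]+n*x+c*y,z+173]); print('target',w.round(1),'shift',(M.T@(w-o['eef_pos'])).round(1),'rail yaw',np.degrees(p[2]).round(2))
E
sed -i 's/^obs=\[(T,t(85,392),(145,-46,10)),/obs=[/' fit.py; python3 fit.py|tail -9; python3 go.py -165 0 120
```

```text
[ 5.42052e+02 -3.19000e-01  1.97600e+00  1.33140e+01  4.79000e-01
 -1.32000e-01] rms 0.3950489915572514 [[-0.9, 0.4], [0.5, 0.6], [0.2, -0.0], [0.8, -1.0], [0.6, 0.2], [-0.0, 0.6], [-0.0, 0.8], [0.1, -0.0], [0.3, -0.1], [0.1, 0.3], [0.1, 0.0], [-0.2, 0.1], [0.3, -0.1], [0.1, 0.3], [-0.1, -0.1], [-0.0, 0.4], [0.3, -0.2]]
stop [490.8 119.2  28. ]
row_tail [ 592.  -116.8   28. ]
tail_home [553.9 -27.9  10. ]
lug [516.8 -40.5  36. ]
stub [585. 117.  55.] rail 91.0 -86.0
collar [618.  60.  14.] rail 25.0 -94.0
nut [426.  57.  11.] rail 99.0 84.0
t 0.82 rail xy 557.3 101.0 tip z 231.5 yaw 23.35 tilt [-0.0002 -0.0003] F [-0.   0.6  0.8] gap -0.002 j6 0.64
target [ 607.1 -152.   293. ] shift [ 99.2 722.5 111.6] rail yaw 113.2
```

Call:
play_rows([
  [0,0,0,0.005,0.036,0,0],
  [0,0,0,0.005,0.036,0,0],
  [0,0,0,0.005,0.036,0,0],
  [0,0,0,0.005,0.036,0,0],
  [0,0,0,0.005,0.036,0,0],
  [0,0,0,0.005,0.036,0,0],
  [0,0,0,0.005,0.036,0,0],
  [0,0,0,0.005,0.036,0,0],
  [0,0,0,0.005,0.036,0,0],
  [0,0,0,0.005,0.036,0,0],
])

```text
t: 2.08
eef_pos: [418.2, 160.0, 404.7]
ee_rot: [0.979, 0.204, 0.0, -0.0]
wrist_force: [-0.2, 1.4, -0.0]
finger_gap: -0.004
```

Call:
play_rows([
  [0,0,0,0.005,0.036,0.008,0],
  [0,0,0,0.005,0.036,0.008,0],
  [0,0,0,0.005,0.036,0.008,0],
  [0,0,0,0.005,0.036,0.008,0],
  [0,0,0,0.005,0.036,0.008,0],
  [0,0,0,0.005,0.036,0.012,0],
  [0,0,0,0.005,0.036,0.012,0],
  [0,0,0,0.005,0.036,0.012,0],
  [0,0,0,0.005,0.036,0.012,0],
  [0,0,0,0.004,0.036,0.012,0],
])

```text
t: 3.32
eef_pos: [605.4, -151.3, 304.1]
ee_rot: [0.979, 0.204, -0.0, -0.0]
wrist_force: [0.9, -0.3, -0.1]
finger_gap: -0.005
```

```bash
python3 - <<'E'
from h import *
i=snap('wrist','w1.png'); c=load('w1.png'); print(c['eye'],c['K'])
im=i['color'].copy()
from go import p,where
where()
import numpy as np
cs,n=np.cos(p[2]),np.sin(p[2])
W=lambda q:np.array([p[0]+cs*q[0]-n*q[1],p[1]+n*q[0]+cs*q[1],q[2]])
a=4.189-p[4]
for q in [(p[3]-40*k,p[5],46) for k in range(4)]+[(-41,-38,36),(-41+75*np.cos(a),-38+75*np.sin(a),72),(-155,46,10),(-155,-46,10)]:
    u=proj(c,W(q)); print(q,u.round(1))
    if 0<=u[0]<640 and 0<=u[1]<400: cv2.drawMarker(im,tuple(int(v) for v in u.round()),(0,0,255),cv2.MARKER_CROSS,8,1)
cv2.imwrite('pics/w1m.png',im)
E
python3 go.py -165 0 30
```

```text
[579.84359543 -90.93667198 273.08333505] [[322.50372413   0.         314.92666484]
 [  0.         322.50372413 203.51408632]
 [  0.           0.           1.        ]]
t 3.38 rail xy -167.0 2.1 tip z 128.5 yaw 23.35 tilt [-0.0024 -0.0007] F [-0.9 -2.6 -2.2] gap -0.002 j6 -0.72
(np.float64(13.313735365881547), np.float64(-0.13155727345953144), 46) [318. -78.]
(np.float64(-26.68626463411845), np.float64(-0.13155727345953144), 46) [317.4  -1.5]
(np.float64(-66.68626463411846), np.float64(-0.13155727345953144), 46) [316.9  67.5]
(np.float64(-106.68626463411846), np.float64(-0.13155727345953144), 46) [316.5 130.1]
(-41, -38, 36) [374.1  28.6]
(np.float64(-104.19270890888592), np.float64(-78.39407804068327), 72) [445.5 128.4]
(-155, 46, 10) [260.5 187.5]
(-155, -46, 10) [370.8 188.2]
t 3.38 rail xy -167.0 2.1 tip z 128.5 yaw 23.35 tilt [-0.0024 -0.0007] F [-0.9 -2.6 -2.2] gap -0.002 j6 -0.72
target [ 607.1 -152.   203. ] shift [ 2.3 -2.  98.5] rail yaw 113.2
```

View pics/w1m.png

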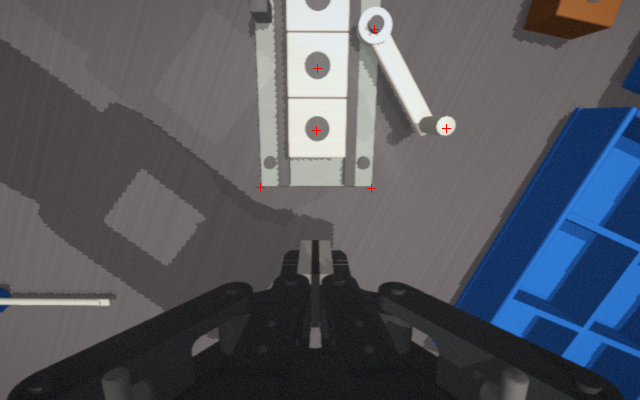

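The markers land on the bores, pivot, pin and base corners within about 3 px, so the pose holds. The shut pads (300–332, 240–290) are lined up behind the tail block. Descending behind the tail.

Call:
play_rows([
  [0,0,0,0.002,0,0.022,0],
  [0,0,0,0,0,0.022,0],
  [0,0,0,0,0,0.022,0],
  [0,0,0,0,0,0.022,0],
  [0,0,0,0,0,0.021,0],
  [0,0,0,0,0,0,0],
  [0,0,0,0,0,0,0],
])

```text
t: 4.25
eef_pos: [607.1, -149.6, 196.6]
ee_rot: [0.979, 0.202, 0.001, 0.0]
wrist_force: [0.0, -0.7, 0.2]
finger_gap: -0.003
```

```bash
python3 go.py -41 0 19
```

```text
t 4.25 rail xy -162.8 -1.0 tip z 23.6 yaw 23.3 tilt [ 0.0013 -0.0003] F [ 0.  -0.7  0.2] gap -0.003 j6 -0.71
target [558.2 -38.  192. ] shift [  -0.7 -121.8    4.5] rail yaw 113.2
```

Call:
play_rows([
  [0,0,0,0,-0.006,0.002,0],
  [0,0,0,0,-0.006,0.002,0],
  [0,0,0,0,-0.004,0,0],
  [0,0,0,0,-0.003,0,0],
  [0,0,0,0,-0.003,0,0],
  [0,0,0,0,-0.003,0,0],
  [0,0,0,0,-0.003,0,0],
  [0,0,0,0,-0.003,0,0],
  [0,0,0,0,-0.003,0,0],
  [0,0,0,0,-0.003,0,0],
])

```text
t: 5.5
eef_pos: [592.1, -115.5, 191.7]
ee_rot: [0.979, 0.201, 0.0, 0.0]
wrist_force: [2.4, -3.4, -0.3]
finger_gap: -0.0
```

Call:
play_rows([
  [0,0,0,0,-0.003,0,0],
  [0,0,0,0,-0.004,0,0],
  [0,0,0,0,-0.004,0,0],
  [0,0,0,0,-0.004,0,0],
  [0,0,0,0,-0.004,0,0],
  [0,0,0,0,-0.004,0,0],
  [0,0,0,0,-0.004,0,0],
  [0,0,0,0,-0.004,0,0],
  [0,0,0,0,-0.004,0,0],
  [0,0,0,0,-0.003,0,0],
])

```text
t: 6.75
eef_pos: [577.0, -80.3, 191.7]
ee_rot: [0.979, 0.202, 0.0, -0.0]
wrist_force: [2.0, -3.3, -0.5]
finger_gap: -0.003
```

```bash
python3 - <<'E'
from h import *
i=snap('wrist','w2.png'); snap('top','top2.png')
a=cv2.imread('pics/top2.png')[135:245,240:370]
a=cv2.resize(a,(520,440),interpolation=cv2.INTER_CUBIC)[:400]
cv2.imwrite('pics/m2.png',np.vstack([cv2.resize(i['color'],(320,200)),np.zeros((200,320,3),np.uint8)])if 0 else np.hstack([cv2.resize(i['color'][:,190:450],(260,400)),a]))
E
python3 go.py -41 0 19
```

```text
t 6.85 rail xy -87.1 -0.7 tip z 18.7 yaw 23.28 tilt [-0.0003  0.0006] F [ 0.2 -0.9  1.2] gap -0.0 j6 -0.61
target [558.2 -38.  192. ] shift [ -0.6 -46.1  -0.3] rail yaw 113.2
```

View pics/m2.png

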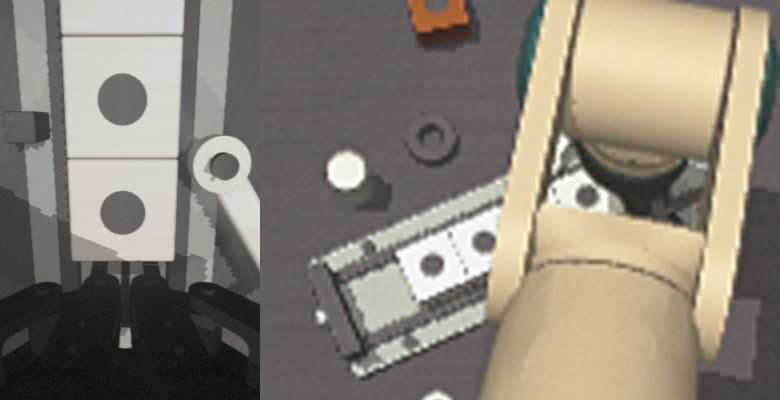

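The row is moving as a train: the last two blocks touch in the wrist view, block 1 is now at top-crop (432,263), and the force is ~4 N. Continuing, slowing towards the end.

Call:
play_rows([
  [0,0,0,0,-0.003,0,0],
  [0,0,0,0,-0.004,0,0],
  [0,0,0,0,-0.004,0,0],
  [0,0,0,0,-0.004,0,0],
  [0,0,0,0,-0.004,0,0],
  [0,0,0,0,-0.004,0,0],
  [0,0,0,0,-0.004,0,0],
  [0,0,0,0,-0.004,0,0],
  [0,0,0,0,-0.003,0,0],
  [0,0,0,0,-0.002,0,0],
])

```text
t: 8.1
eef_pos: [562.9, -47.3, 191.7]
ee_rot: [0.979, 0.202, 0.0, -0.0]
wrist_force: [1.0, -5.1, -0.2]
finger_gap: 0.003
```

Call:
play_rows([
  [0,0,0,0,-0.001,0,0],
  [0,0,0,0,-0.001,0,0],
  [0,0,0,0,-0.001,0,0],
  [0,0,0,0,-0.001,0,0],
  [0,0,0,0,-0.001,0,0],
  [0,0,0,0,-0.001,0,0],
])

```text
t: 8.85
eef_pos: [560.6, -42.0, 191.7]
ee_rot: [0.979, 0.202, 0.0, 0.0]
wrist_force: [1.9, -4.7, 0.7]
finger_gap: 0.001
```

```bash
python3 go.py -41 0 19
```

```text
t 8.85 rail xy -45.6 -0.6 tip z 18.7 yaw 23.25 tilt [0.0002 0.    ] F [ 1.9 -4.7  0.7] gap 0.001 j6 -0.55
target [558.2 -38.  192. ] shift [-0.6 -4.6 -0.3] rail yaw 113.2
```

Call:
play_rows([
  [0,0,0,0,-0.001,0,0],
  [0,0,0,0,-0.001,0,0],
  [0,0,0,0,-0.001,0,0],
  [0,0,0,0,-0.001,0,0],
])

```text
t: 9.35
eef_pos: [559.0, -38.3, 191.7]
ee_rot: [0.979, 0.202, 0.0, -0.0]
wrist_force: [2.8, -4.9, 0.7]
finger_gap: 0.0
```

Call:
play_rows([
  [0,0,0,0,-0.0005,0,0],
  [0,0,0,0,-0.0005,0,0],
])

```text
t: 9.6
eef_pos: [558.6, -37.4, 191.7]
ee_rot: [0.979, 0.202, 0.0, -0.0]
wrist_force: [2.3, -5.3, 0.3]
finger_gap: 0.001
```

Call:
play_rows([
  [0,0,0,0,-0.0005,0,0],
  [0,0,0,0,-0.0005,0,0],
  [0,0,0,0,0,0,0],
])

```text
t: 9.98
eef_pos: [558.2, -36.5, 191.7]
ee_rot: [0.979, 0.202, 0.0, 0.0]
wrist_force: [3.2, -5.2, 0.0]
finger_gap: 0.003
```

Call:
play_rows([
  [0,0,0,0,-0.0005,0,0],
  [0,0,0,0,-0.0005,0,0],
  [0,0,0,0,0,0,0],
])

```text
t: 10.35
eef_pos: [558.0, -36.3, 191.8]
ee_rot: [0.98, 0.201, 0.0, 0.001]
wrist_force: [4.7, -9.0, -1.6]
finger_gap: 0.001
```

```bash
python3 - <<'E'
from h import *
from go import where
snap('side','side3.png'); where()
b=cv2.imread('pics/side3.png')[165:255,260:380]
cv2.imwrite('pics/b3.png',cv2.resize(b,None,fx=6.5,fy=6.5,interpolation=cv2.INTER_CUBIC))
E
```

```text
t 10.4 rail xy -39.3 -0.5 tip z 18.8 yaw 23.23 tilt [ 0.0013 -0.0017] F [ 3.8 -9.1 -1.7] gap 0.001 j6 -0.54
```

View pics/b3.png

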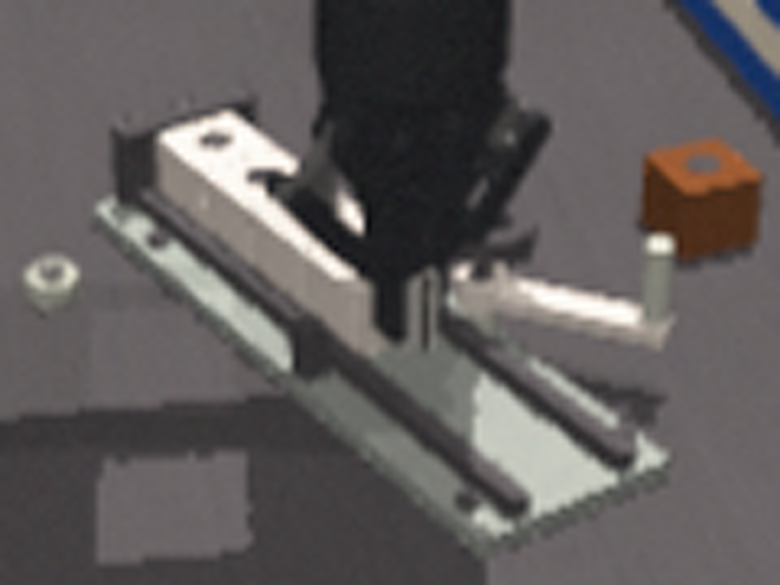

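The row now meets the stop: block 1's front edge is at crop (158,130) against the plate, the motion stalled and the force doubled to ~10 N. One more light press, then back off.

Call:
play_rows([
  [0,0,0,0,-0.0005,0,0],
  [0,0,0,0,-0.0005,0,0],
  [0,0,0,0,0,0,0],
  [0,0,0,0,0,0,0],
])

```text
t: 10.9
eef_pos: [557.8, -36.0, 191.9]
ee_rot: [0.98, 0.201, 0.001, 0.002]
wrist_force: [6.3, -11.6, -2.3]
finger_gap: 0.001
```

Call:
play_rows([
  [0,0,0,0,0.002,0,0],
  [0,0,0,0,0.006,0,0],
  [0,0,0,0,0.01,0,0],
  [0,0,0,0,0.01,-0.005,0],
  [0,0,0,0,0,-0.02,0],
  [0,0,0,0,0,-0.025,0],
  [0,0,0,0,0,-0.025,0],
  [0,0,0,0,0,-0.02,0],
  [0,0,0,0,0,0,0],
])

```text
t: 12.02
eef_pos: [568.9, -60.8, 288.7]
ee_rot: [0.979, 0.201, 0.002, 0.001]
wrist_force: [0.8, 0.3, -0.5]
finger_gap: -0.0
```

```bash
python3 - <<'E'
from h import *
from go import where
i=snap('wrist','w3.png'); where(); cv2.imwrite('pics/w3v.png',i['color'])
E
python3 go.py -80 -112 112
```

```text
t 12.07 rail xy -66.0 -0.6 tip z 114.1 yaw 23.25 tilt [0.0012 0.    ] F [-0.8  0.7 -0.2] gap -0.003 j6 -0.58
t 12.07 rail xy -66.0 -0.6 tip z 114.1 yaw 23.25 tilt [0.0012 0.    ] F [-0.8  0.7 -0.2] gap -0.003 j6 -0.58
target [676.5 -29.7 285. ] shift [111.4  14.1   2.2] rail yaw 113.2
```

View pics/w3v.png

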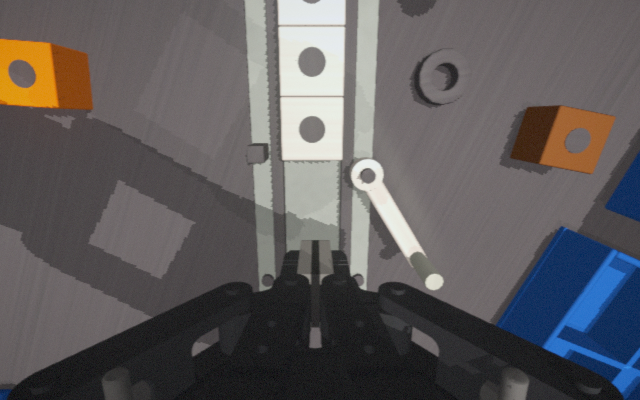

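The tail blocks are tight with bores at (312,129) and (312,62); the lug is at (257,153), the pivot at (368,175) and the pin top at (433,282). Checking the numbers and planning the keeper arc.

```bash
python3 - <<'E'
from h import *
from go import p
c=load('w3.png'); cs,n=np.cos(p[2]),np.sin(p[2])
def rail(w): d=w[:2]-p[:2]; return np.array([cs*d[0]+n*d[1],-n*d[0]+cs*d[1]]).round(1)
for m,u,z in(('b4',(312,129),46),('b3',(312,62),46),('tailedge',(311,160),46),('pivot',(368,175),36),('pin',(434,283),72),('lug',(256,152),36)): print(m,rail(at(c,u,z)))
a=4.189-p[4]; pin=np.array([-41+75*np.cos(a),-38+75*np.sin(a)]); tg=np.array([np.sin(a),-np.cos(a)])
print('a',a,'pin',pin,'start',pin-30*tg,'yaw',np.degrees(np.arctan2(tg[1],tg[0])+p[2])-180)
E
```

```text
b4 [-8.3 -0.4]
b3 [31.4 -0.5]
tailedge [-28.1   0.2]
pivot [-39.8 -39.3]
pin [-103.3  -78.5]
lug [-24.   37.8]
a 3.710352689534458 pin [-104.19270891  -78.39407804] start [ -88.03507769 -103.6711616 ] yaw 55.78982889098748
```

Call:
play_rows([
  [0,0,-8.1,0,0,0,0],
  [0,0,-8.1,0,0,0,0],
  [0,0,-8.1,0,0,0,0],
  [0,0,-8.1,0,0,0,0],
  [0,0,0,0,0,0,0],
])

```text
t: 12.7
eef_pos: [568.3, -60.5, 285.3]
ee_rot: [0.885, 0.466, -0.001, -0.001]
wrist_force: [-0.2, 0.1, -0.1]
finger_gap: -0.004
```

```bash
python3 go.py -88 -104 112
```

```text
t 12.7 rail xy -65.6 -0.4 tip z 112.3 yaw 55.58 tilt [-0.0022  0.0005] F [-0.2  0.1 -0.1] gap -0.004 j6 -1.14
target [672.3 -40.2 285. ] shift [75.5 74.4  0.1] rail yaw 113.2
```

The row reads home within the ~1.5 mm bias that the pivot and lug show. Moving behind the pin and down to tip z ≈ 44.

Call:
play_rows([
  [0,0,0,0.015,0.015,0,0],
  [0,0,0,0.02,0.02,0,0],
  [0,0,0,0.02,0.02,0,0],
  [0,0,0,0.0205,0.0195,0,0],
  [0,0,0,0,0,0.02,0],
  [0,0,0,0,0,0.02,0],
  [0,0,0,0,0,0.02,0],
  [0,0,0,0,0,0.008,0],
  [0,0,0,0,0,0,0],
  [0,0,0,0,0,0,0],
])

```text
t: 13.95
eef_pos: [672.8, -40.1, 219.9]
ee_rot: [0.884, 0.467, 0.001, 0.0]
wrist_force: [1.1, 0.5, 0.1]
finger_gap: 0.001
```

```bash
python3 go.py -97 -90 44
```

```text
t 13.95 rail xy -88.1 -104.4 tip z 46.9 yaw 55.65 tilt [ 0.0018 -0.0001] F [1.1 0.5 0.1] gap 0.001 j6 -1.09
target [663. -54. 217.] shift [-17.   -0.2   2.8] rail yaw 113.2
```

Call:
play_rows([
  [0,0,0,-0.005,0,0.002,0],
  [0,0,0,-0.005,0,0,0],
  [0,0,0,-0.004,0,0,0],
  [0,0,4,-0.0053,0.0009,0,0],
  [0,0,4,-0.0053,0.0009,0,0],
  [0,0,4,-0.0053,0.0009,0,0],
  [0,0,4,-0.0053,0.0009,0,0],
  [0,0,4,-0.0053,0.0009,0,0],
  [0,0,0,0,0,0,0],
])

```text
t: 15.08
eef_pos: [650.0, -74.5, 216.9]
ee_rot: [0.952, 0.306, 0.0, 0.0]
wrist_force: [0.7, 0.4, 0.3]
finger_gap: 0.001
```

```bash
python3 - <<'E'
from h import *
from go import where,p
i=snap('wrist','w4.png'); snap('side','side4.png'); where()
b=cv2.imread('pics/side4.png')[165:255,280:400]
cv2.imwrite('pics/m4.png',np.vstack([cv2.resize(i['color'],(480,300)),cv2.resize(b,(480,300),interpolation=cv2.INTER_CUBIC)]))
E
```

```text
t 15.18 rail xy -110.5 -70.3 tip z 43.8 yaw 35.73 tilt [0.0001 0.0001] F [-0.2  0.1 -0.2] gap -0.0 j6 -0.79
```

View pics/m4.png

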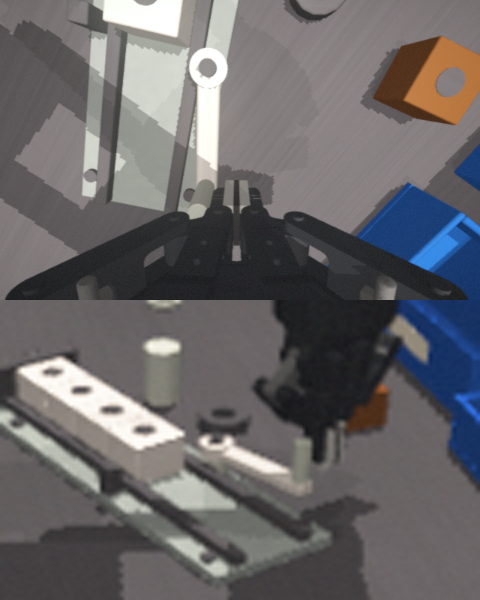

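Wrist: the bar stands straight in the tool frame with its pin touching the left finger at about (205,195). Side: the keeper follows and the row is still home. Continuing the arc.

Call:
play_rows([
  [0,0,4,-0.0053,0.0009,0,0],
  [0,0,4,-0.0053,0.0009,0,0],
  [0,0,4,-0.0053,0.0009,0,0],
  [0,0,4,-0.0053,0.0009,0,0],
  [0,0,4,-0.0053,0.0009,0,0],
  [0,0,4,-0.0053,0.0009,0,0],
  [0,0,4,-0.0053,0.0009,0,0],
  [0,0,4,-0.0053,0.0009,0,0],
  [0,0,4,-0.0053,0.0009,0,0],
  [0,0,4,-0.0053,0.0009,0,0],
])

```text
t: 16.42
eef_pos: [603.4, -98.3, 216.9]
ee_rot: [0.999, -0.038, 0.0, 0.0]
wrist_force: [0.4, -0.4, -0.0]
finger_gap: 0.003
```

```bash
python3 go.py; python3 - <<'E'
from h import *
cv2.imwrite('pics/w5.png',cv2.resize(snap('wrist','w5r.png')['color'],(480,300)))
E
```

```text
t 16.43 rail xy -114.2 -17.8 tip z 43.9 yaw -4.4 tilt [ 0.0007 -0.0003] F [ 0.4 -0.4 -0. ] gap 0.003 j6 -0.15
```

View pics/w5.png

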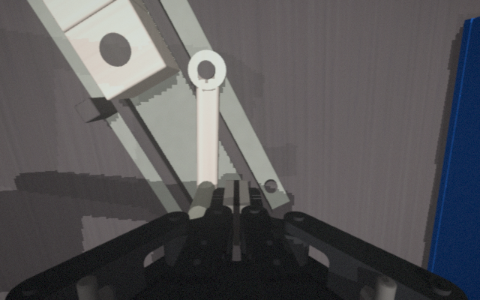

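The bar is still straight in the tool frame with the pin in contact at about (207,190), and 62° remain.

Call:
play_rows([
  [0,0,4,-0.0053,0.0009,0,0],
  [0,0,4,-0.0053,0.0009,0,0],
  [0,0,4,-0.0053,0.0009,0,0],
  [0,0,4,-0.0053,0.0009,0,0],
  [0,0,4,-0.0053,0.0009,0,0],
  [0,0,4,-0.0053,0.0009,0,0],
  [0,0,4,-0.0053,0.0009,0,0],
  [0,0,4,-0.0053,0.0009,0,0],
  [0,0,4,-0.0053,0.0009,0,0],
  [0,0,4,-0.0053,0.0009,0,0],
])

```text
t: 17.73
eef_pos: [552.0, -86.7, 216.8]
ee_rot: [0.926, -0.377, 0.0, 0.0]
wrist_force: [-0.5, -1.4, -0.6]
finger_gap: -0.0
```

Call:
play_rows([
  [0,0,4,-0.0053,0.0009,0,0],
  [0,0,4,-0.0053,0.0009,0,0],
  [0,0,4,-0.0053,0.0009,0,0],
  [0,0,4,-0.0053,0.0009,0,0],
  [0,0,2,-0.0026,0.0004,0,0],
  [0,0,0,0,0,0,0],
])

```text
t: 18.48
eef_pos: [534.2, -70.5, 216.8]
ee_rot: [0.856, -0.517, 0.0, -0.0]
wrist_force: [-0.5, -0.8, -0.1]
finger_gap: 0.0
```

```bash
python3 go.py -57 37 44
```

```text
t 18.48 rail xy -61.4 34.9 tip z 43.8 yaw -62.22 tilt [0.0001 0.0001] F [-0.5 -0.8 -0.1] gap 0.0 j6 0.89
target [530.5 -67.3 217. ] shift [-4.5  1.8 -0.2] rail yaw 113.2
```

Call:
play_rows([
  [0,0,2,-0.0026,0.0005,0,0],
  [0,0,2,-0.0026,0.0005,0,0],
  [0,0,0.5,-0.0007,0,0,0],
  [0,0,0,0,0,0,0],
])

```text
t: 18.98
eef_pos: [531.4, -67.8, 217.1]
ee_rot: [0.835, -0.551, 0.003, 0.001]
wrist_force: [7.3, -12.9, -5.3]
finger_gap: 0.004
```

Call:
play_rows([
  [0,0,0,-0.0005,0,0,0],
  [0,0,0,-0.0005,0,0,0],
  [0,0,0,0,0,0,0],
])

```text
t: 19.35
eef_pos: [531.2, -67.5, 217.1]
ee_rot: [0.835, -0.551, 0.004, 0.001]
wrist_force: [9.2, -17.8, -7.1]
finger_gap: -0.001
```

Call:
play_rows([
  [0,0,0,-0.0005,0,0,0],
  [0,0,0,-0.0005,0,0,0],
  [0,0,0,0,0,0,0],
])

```text
t: 19.73
eef_pos: [531.0, -67.1, 217.2]
ee_rot: [0.835, -0.551, 0.005, 0.002]
wrist_force: [10.7, -20.3, -8.3]
finger_gap: 0.001
```

```bash
python3 go.py -57 37 44; python3 - <<'E'
from h import *
i=snap('wrist','w6r.png')['color']; b=snap('side','s6r.png')['color'][165:255,260:380]
cv2.imwrite('pics/m6.png',np.vstack([cv2.resize(i,(480,300)),cv2.resize(b,(480,300),interpolation=cv2.INTER_CUBIC)]))
E
```

```text
t 19.73 rail xy -57.0 36.5 tip z 44.2 yaw -66.84 tilt [ 0.0062 -0.0082] F [ 10.7 -20.3  -8.3] gap 0.001 j6 0.98
target [530.5 -67.3 217. ] shift [0.  0.5 0.2] rail yaw 113.2
```

View pics/m6.png

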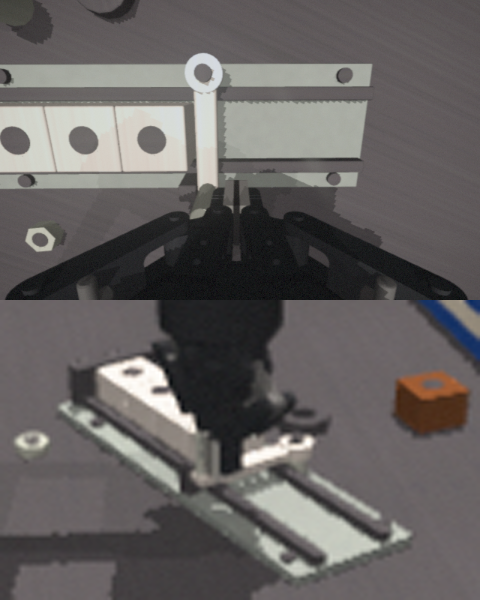

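The keeper is square across the channel on its lug (23 N resistance), with a small gap to the tight row. Backing off and rising away.

Call:
play_rows([
  [0,0,0,0.003,0,0,0],
  [0,0,0,0.006,0,0,0],
  [0,0,0,0.01,0,0,0],
  [0,0,0,0.01,0,0,0],
  [0,0,0,0,0,-0.025,0],
  [0,0,0,0,0,-0.04,0],
  [0,0,0,0,0,-0.04,0],
  [0,0,0,0,0,-0.02,0],
  [0,0,0,0,0,0,0],
  [0,0,0,0,0,0,0],
])

```text
t: 21.08
eef_pos: [541.1, -90.8, 340.2]
ee_rot: [0.835, -0.551, -0.001, 0.0]
wrist_force: [0.2, -0.4, -1.2]
finger_gap: -0.001
```

```bash
python3 go.py; python3 - <<'E'
from h import *
i=snap('wrist','w7.png')['color']
cv2.imwrite('pics/w7v.png',i)
E
```

```text
t 21.07 rail xy -82.8 36.5 tip z 167.2 yaw -66.84 tilt [-0.002   0.0006] F [ 0.2 -0.4 -1.2] gap -0.001 j6 0.93
```

View pics/w7v.png

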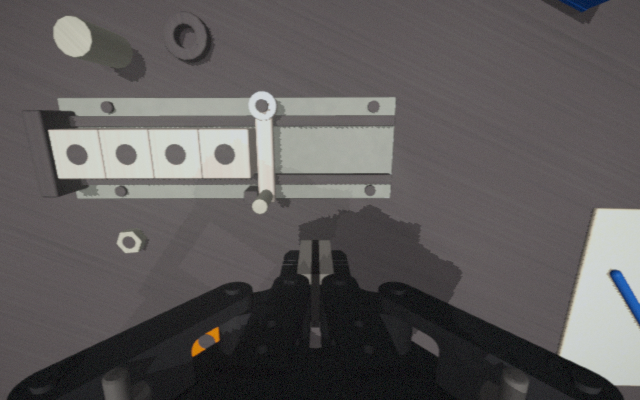

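All four blocks are tight against the plate (bores (77,154) to (225,154)), the keeper is across behind them (pivot (262,105), pin top (260,207)), and the bystanders are undisturbed. One numeric check, then hand in.

```bash
python3 - <<'E'
from h import *
from go import p
c=load('w7.png'); cs,n=np.cos(p[2]),np.sin(p[2])
def rail(w): d=w[:2]-p[:2]; return np.array([cs*d[0]+n*d[1],-n*d[0]+cs*d[1]])
for u in((77,154),(126.5,154),(175.5,154),(225,154)): print(rail(at(c,u,46)).round(1))
a=rail(at(c,(262,105),36)); b=rail(at(c,(260,207),72)); d=b-a; ang=np.arctan2(d[1],d[0])
print('pivot',a,'pin',b,'len',np.hypot(*d),'keeper',4.189-ang)
E
```

```text
[111.  -0.]
[70.8 -0. ]
[31.  -0.1]
[-9.1 -0.1]
pivot [-39.20001342 -38.46040729] pin [-40.19259938  37.29656181] len 75.76347137185302 keeper 2.605102183316408
```

```bash
python3 -c "
from rig import robot
print(robot.hand_in(), robot.get_obs()['t'])"
```

```text
the job is handed in; nothing more can be done
the job is handed in; nothing more can be done
```

The row is home against the end stop and tight, the keeper is closed behind it, and I handed the job in at about t = 21 s of the 64 s allowed. `hand_in` gives no verdict.

- **Row:** I pushed all four blocks from the tail with shut fingertips as one train. It took about 4–6 N on the way, then a press of about 13 N once they met the stop.
- **Keeper:** I swung it round by its pin until it met its stop, with a peak push of about 24 N. Then I backed off and raised the arm clear.

| Last check (camera, after retreat) | Measured | Target |
|---|---|---|
| block1 rail x | 111.0 mm | 110 mm |
| block2 rail x | 70.8 mm | 70 mm |
| block3 rail x | 31.0 mm | 30 mm |
| block4 rail x | -9.1 mm | -10 mm |
| keeper angle | 2.605 rad | 2.618 rad (at least 2.52) |

- **Disagreement:** the block readings run about 1 mm high. The fixed pivot was off the same way, so this looks like calibration bias.
- **Bystanders:** those in the last view looked undisturbed by eye. I did not measure them, and the screwdriver, spanner and carton were not in that view, though the arm never worked near them.
- **Failed checks:** none.

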